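# Set the film applicator bar to its yellow face and load it in the coater

### The job

Load the six-sided applicator bar into the film coater: turn the bar, flat by flat, until its yellow-marked flat is on top, then lay it on the glass bed in front of the blue yoke and slide it fully home into the yoke, with the yoke's brass key in the bar's middle groove, and let go. Do not disturb the teal ink pot beside the coater, the notebook or the small vial.

Things in the scene. Friction and masses are not known exactly. Their poses are not given: they have to be found in the camera images.
- bar_center (a point): Centre of the loose aluminium applicator bar, 0.26 kg: hexagonal, 58 mm long, 40 mm across flats (46 mm across corners), with a dark groove 14 mm wide round its middle (28 mm across flats there). Own y axis along the bar, own z axis squarely out of the yellow-marked flat. It starts lying on a flat on the bench, centre 20 mm up, the yellow flat two sixths of a turn from the top.
- bar_mark (a point): Centre of the bar's yellow-marked flat, 20 mm from bar_center along its own z. That flat has a yellow square on each side of the groove, and each end face a yellow dot beside it; the other five flats carry only small black dots (one to five).
- yoke_seat (a point): Where the bar's centre lies when the bar is fully home in the blue yoke on the coater's carriage, 20 mm above the glass. Own z up, own y along the crossbar (the bar lies along it, either way round), own x from the yoke's open mouth into it: the bar slides in along +x. The bar's ends stay free, 9 mm beyond the yoke at either side. The carriage holds against about 35 N.
- yoke_lip (a point): Foremost edge of the yoke's upper flank, 15 mm from yoke_seat along +x and 15 mm above it. The yoke is a lying V of 120 degrees, 40 mm wide, for the two flats beside the bar's leading corner; it overhangs that corner by 9 mm, so the bar is laid on the glass at least 15 mm short and slid in. A brass key, 6 mm wide, 5 mm proud of the flanks, in mid-width enters the bar's groove.
- crossbar_mid (a point): Top middle of the carriage's aluminium crossbar (20 mm by 20 mm, 57 mm behind and 12 mm above yoke_seat). It runs along yoke_seat's y to bearing blocks on guide rods 106 mm to either side, rod tops 3 mm below yoke_seat.
- carriage (a joint): Slide of the carriage along its guide rods, 0 to 0.06 m; 0 is parked at the far end, growing values are nearer the front of the coater (along yoke_seat's -x). It need not be moved.
- machine: White film coater, 340 mm long in x, 250 mm wide in y, fixed. Origin at the centre of its underside, x axis pointing away from the front panel (knob, buttons), z up. The glass bed, 285 mm by 145 mm, centred on the origin, is 46 mm above the bench; black end blocks of the guide rods reach 70 mm above the bench.
- ink_teal: Ink pot with a teal lid, 56 mm in diameter, 51 mm high, standing loose beside the coater. Origin at the centre of its underside.
- notebook: Dark blue hard-cover notebook lying flat, 210 mm (x) by 148 mm (y), 13 mm thick, loose. Origin at the centre of its underside.
- vial_stray: Small glass vial with a black cap, 26 mm in diameter, 56 mm high, standing loose. Origin at the centre of its underside.
Mind the look-alikes: they are no part of the job. What is shaped like the part that bears bar_center but green or orange is not meant.

How it is judged:
By the outcome, as a careful person would: the job done as asked, in the order asked, and still so for the second after the job is handed in, with the robot touching nothing.
It also fails if it takes over 67 s, if anything falls off the work surface, if the arm or the gripper's body presses on something with over 40 N, if the wrist force passes 120 N, or if a joint passes its speed limit or range.

### The arm

A 6-joint arm with a two-finger parallel gripper is mounted at the origin on a cart in front of the work surface, level with it; the furniture and walls round the work are solid. World frame = base frame: x ahead of the robot, y to its left, z up, the work surface at z = 0. Lengths are in mm, angles in rad, forces in N, time in s.
With the tool pointing down it reaches from about 300 to 825 mm from the base axis. Payload 5.4 kg.
Tool frame: the origin (TCP) lies at the very end of the fingers, on their centre line; the grasp point (between the pads) lies 19 mm behind it; z points along the fingers, y is the direction in which the jaws open and shut (so a half turn about z gives the same grasp; the last joint's range is limited). The gripper opens to 92 mm and grips with 3 to 60 N. Pads are 20 mm wide; open, the fingers measure 128 mm over their backs; the gripper's body (75 mm by 189 mm) begins 69 mm behind the grasp point.
Start: joints at [0.904, 0.158, 1.597, -0, 1.386, -0.21], TCP at [253.627, 516.023, 214.601] pointing down, gripper open.
Joint ranges: [-2.91, 2.91], [-0.94, 2.29], [0.18, 2.7], [-1.29, 4.43], [0.17, 2.64], [-3, 3]. Speed limits (rad/s): [2.57, 2.57, 3.14, 3.14, 3.14, 3.14].

### API

Orientations are given as a unit quaternion [x, y, z, w].
In Python, from bench import ctrl gives the robot as it stands. The module is installed in compiled form; this text tells all that it offers.
- The arm moves only by the tool arm_command, never from a script. Its argument "plan" is a list of rows, each a list of 4 numbers: the shift along the tool's x, y, z in cm, then the turn about the tool's z in degrees. In form: [[dx, dy, dz, turn], ...]. A call has exactly 8 rows; each row is the pose to reach, as a shift and turn from the pose commanded when the call began, along the tool's axes at that moment; what a row does not reach only later rows make up. A row lasts 1/10 s, in which the tool goes at most 50 mm and 8.59 degrees, less where a joint would pass 70% of its speed; a pose out of reach is approached as far as the arm can. A call with a gripper value outside its range is refused whole. "claw" is the opening in per cent of the stroke, from 0 (shut) to 100 (fully open), set as the call begins (left out, the last holds). The fingers move at their own pace and stop on an object; "newtons" is the grip in N (left out, the last holds). Time passes only in rows, so rows that repeat a pose let the fingers close, or fill a call up. It gives the time, the measured TCP pose, the force and the opening at its end, in the units of the state.
- ctrl.observe(): the state, without advancing time (a new reading comes with each control period).
- ctrl.read_camera(name): name is "scene" or "top" or "wrist"; returns the picture (480x640x3 uint8, red, green, blue); there is no depth.
- ctrl.get_calibration(name): a dict with "fov_y" (degrees; the focal length in pixels is half the picture's height over the tangent of half this angle, whatever the lens; pixels are square), "cx", "cy" (the principal point, pixels), "k1" (the pictures are not rectified: a ray, as slopes to the right and down, at radius r is drawn at 1 + k1 r^2 times it, then the intrinsics apply), "rvec" (rotation vector, rad) and "tvec" (3), from world to camera coordinates, as OpenCV has them; the wrist camera has in their place "tool_from_camera" (4x4, takes a point from camera to tool coordinates, whose origin is the TCP and whose axes are the flange's). Camera axes: x right, y down, z forward; pixel columns grow to the right and rows downward; lengths in mm; the calibration is good to about 2 mm. A picture is of the moment at which its call begins: read the wrist's pose just before it. get_calibration takes no time and is no camera call.
- ctrl.job_done(): hands the job in, once; it reports no verdict.
The state is a dict: "time_s": time; "q": joint angles; "joint_vel": joint speeds; "effort": joint torques, N m; "ee_pos": TCP position; "eef_rot": TCP orientation; "wrist_force": force on the tool from outside, world axes, zero at the start; "moment": the same for the moment, N m; "width": opening from 0.0 (shut) to 1.0 (fully open).
Only numpy, scipy, OpenCV 4.12 (cv2) and the standard library are available. Lean on these libraries where they do the work, as an engineer would, in place of code of your own. Each camera call takes 0.05 s, during which the arm holds its last target.

## Working session

There is one attempt and no reset: what is moved stays moved. The work goes in short steps, Python scripts to look and compute and a tool call to move; the robot and the scene stay as the last step left them, time stands still between calls to the robot, and variables do not carry over. Pictures are saved under pics/ and viewed, and the job is handed in when it is done.

Besides the shell and the picture viewer there is one more tool, called after "Request:" as name([rows], argument=value, ...), one row to a line, values as JSON. arm_command: Moves the arm, as the interface text tells. Its arguments: {"type":"object","properties":{"plan":{"type":"array"},"claw":{"type":"number"},"newtons":{"type":"number"}},"required":["plan"]}

```bash
ls; mkdir -p pics
cat > h.py <<'E'
import numpy as np, cv2
from bench import ctrl
from scipy.spatial.transform import Rotation as R
def cam(name, state=None):
    c=ctrl.get_calibration(name)
    f=240/np.tan(np.radians(c['fov_y'])/2)
    if name=='wrist':
        T=np.array(c['tool_from_camera'])
        s=state
        Rt=R.from_quat(s['eef_rot']).as_matrix(); p=np.array(s['ee_pos'])
        Rwc=Rt@T[:3,:3]; o=Rt@T[:3,3]+p
    else:
        Rcw=cv2.Rodrigues(np.array(c['rvec'],float))[0]; Rwc=Rcw.T; o=-Rwc@np.array(c['tvec'],float).ravel()
    return dict(f=f,cx=c['cx'],cy=c['cy'],k1=c['k1'],R=Rwc,o=o)
def ray(c,u,v):
    d=np.array([(u-c['cx'])/c['f'],(v-c['cy'])/c['f']]); s=d.copy()
    for _ in range(30): s=d/(1+c['k1']*(s@s))
    w=c['R']@np.array([s[0],s[1],1.]); return c['o'],w/np.linalg.norm(w)
def onz(c,u,v,z):
    o,w=ray(c,u,v); return o+w*(z-o[2])/w[2]
def proj(c,P):
    q=c['R'].T@(np.array(P,float)-c['o']); s=q[:2]/q[2]; s=s*(1+c['k1']*(s@s)); return s*c['f']+[c['cx'],c['cy']]
def snap(name,fn):
    s=ctrl.observe(); im=ctrl.read_camera(name); cv2.imwrite('pics/'+fn,im[:,:,::-1]); return s,im
E
python3 - <<'E'
from h import *
for n in ['scene','top','wrist']:
    s,im=snap(n,n+'0.png')
print(s)
for n in ['scene','top','wrist']: print(ctrl.get_calibration(n))
E
```

```text
pics
{'time_s': 0.1, 'q': array([ 9.03873029e-01,  1.59004043e-01,  1.59807563e+00,  1.48043891e-06,
        1.38619152e+00, -2.10057111e-01]), 'joint_vel': array([ 0.00131725, -0.00233973, -0.00139627,  0.00326872,  0.00104527,
        0.00212956]), 'effort': array([-5.10760874e-04, -3.86502278e+01, -3.22958457e+01,  7.03251665e-02,
        3.39686859e-02, -6.04547085e-05]), 'ee_pos': array([253.30139861, 515.58570807, 213.72261298]), 'eef_rot': array([ 2.26451653e-01,  9.74022045e-01, -7.59560860e-04, -3.56990057e-04]), 'wrist_force': array([-0.1173617 ,  0.51958494,  0.87188564]), 'moment': array([-0.04017116,  0.02685402, -0.02203913]), 'width': 1.000828364772306}
{'fov_y': 54.07941682488716, 'cx': 317.14316638376226, 'cy': 237.9724742694532, 'k1': 0.015936130212708236, 'rvec': array([ 2.12654986, -0.55638206,  0.25770127]), 'tvec': array([-405.41594026,  315.92583653, 1145.35194859])}
{'fov_y': 46.666010304335224, 'cx': 321.6714729943514, 'cy': 250.09968977931106, 'k1': -0.17806022195097013, 'rvec': array([ 2.18021968, -2.13111305,  0.14786761]), 'tvec': array([ 127.29946459,  554.81129989, 1837.80863564])}
{'fov_y': 62.881318529028135, 'cx': 323.6458897107058, 'cy': 239.49036172943954, 'k1': -0.01268229210071664, 'tool_from_camera': array([[ 8.01118319e-04, -9.54423359e-01, -2.98455040e-01,
         8.48562284e+01],
       [ 9.99999599e-01,  6.45501121e-04,  6.19981656e-04,
        -4.62461057e-01],
       [-3.99071912e-04, -2.98455417e-01,  9.54423493e-01,
        -1.71163802e+02],
       [ 0.00000000e+00,  0.00000000e+00,  0.00000000e+00,
         1.00000000e+00]])}
```

View pics/scene0.png

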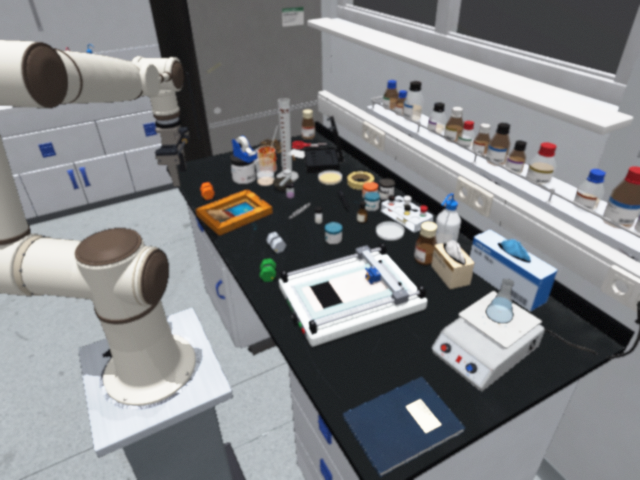

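View pics/top0.png

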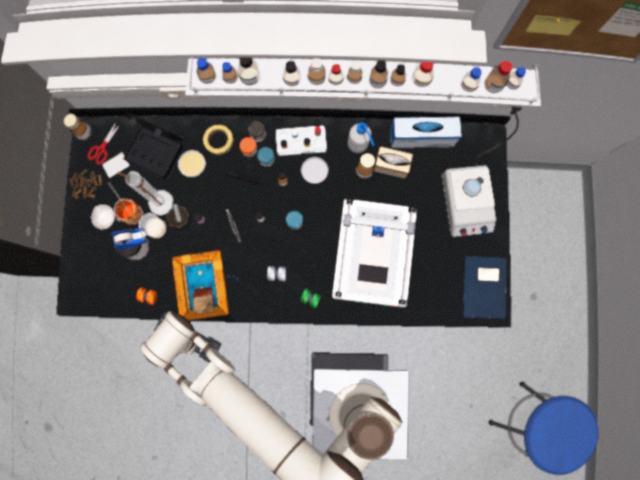

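View pics/wrist0.png

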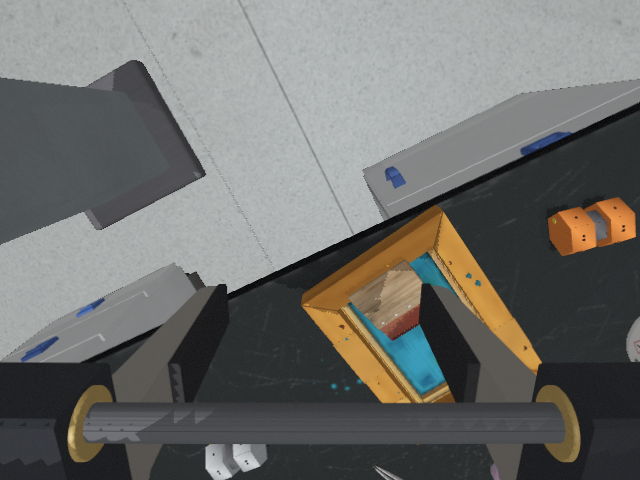

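The scene picture shows three hexagonal bars: aluminium/white at top (277,273), green at (311,298), orange at (146,297). Only the aluminium one is meant, because green and orange are ruled out. The ink pot is at (294,219), the coater around (376,255), and the blue yoke at (377,231).

Run:
```python
from h import *
c=cam('top')
for n,u,v,z in [('bar',277,273,30),('green',311,298,30),('ink',294,219,51),('yoke',377,231,70),('vialcand',261,218,56),('vial2',283,180,56),('mFL',336,300,50),('mFR',409,304,50),('mBL',347,203,50),('mBR',415,206,50),('note',486,287,13)]:
    print(n,onz(c,u,v,z).round(0))
im=cv2.imread('pics/top0.png'); cv2.imwrite('pics/topcrop.png',cv2.resize(im[190:320,225:435],None,fx=3.8,fy=3.8,interpolation=cv2.INTER_CUBIC))
im=cv2.imread('pics/scene0.png'); cv2.imwrite('pics/scenecrop.png',cv2.resize(im[170:350,230:430],None,fx=3.3,fy=3.3,interpolation=cv2.INTER_CUBIC))
s=ctrl.observe();print(R.from_quat(s['eef_rot']).as_matrix().round(3))
```

```text
bar [471. 288.  30.]
green [390. 172.  30.]
ink [653. 235.  51.]
yoke [616. -43.  70.]
vialcand [653. 346.  56.]
vial2 [786. 277.  56.]
mFL [384.  89.  50.]
mFR [ 376. -154.   50.]
mBL [713.  58.  50.]
mBR [ 709. -174.   50.]
note [ 440. -429.   13.]
[[-0.897  0.441 -0.001]
 [ 0.441  0.897 -0.001]
 [ 0.    -0.001 -1.   ]]
```

View pics/topcrop.png

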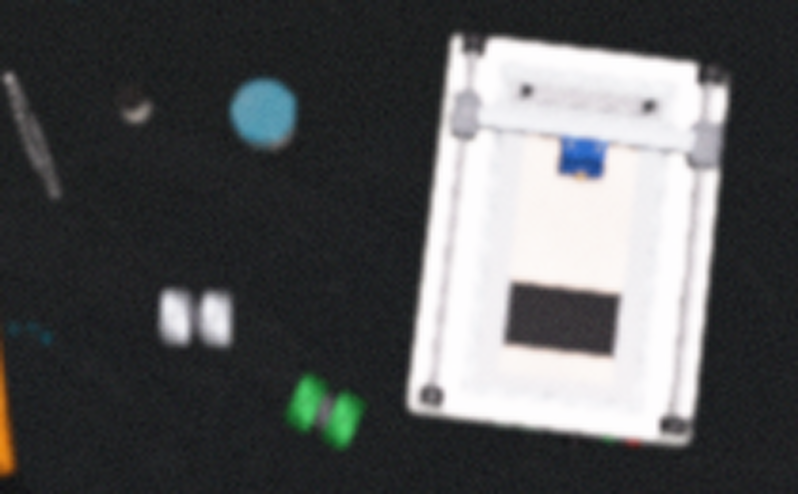

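View pics/scenecrop.png

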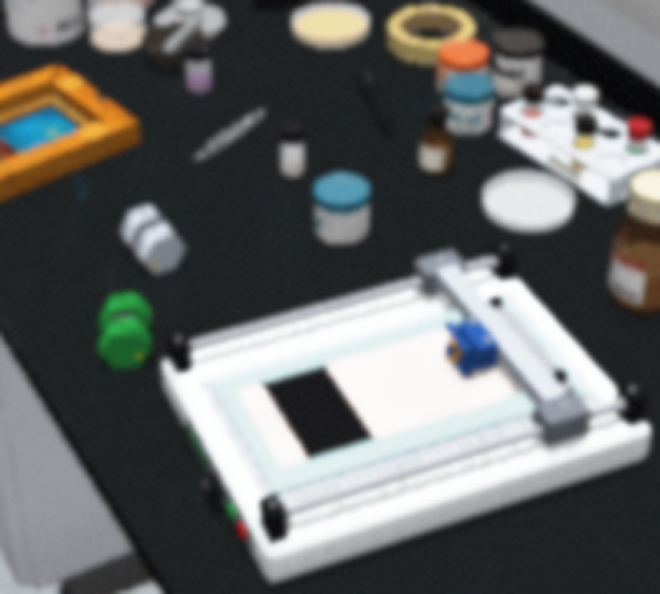

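Vial_stray is the black-capped white vial at top (261,218), and the teal pot beside the coater is at (294,219). I'll move over the aluminium bar for a close look.

Request:
arm_command([
  [-4, -1.5, 0, -5],
  [-8, -3, 0, -10],
  [-12, -4.5, 0, -15],
  [-16, -6, 0, -20],
  [-20, -7.5, 0, -26],
  [-24, -9, 0, -26],
  [-28, -10.5, 0, -26],
  [-29.5, -11, 0, -26],
], claw=100)

```text
time_s: 0.95
ee_pos: [471.8, 284.4, 214.3]
eef_rot: [0.003, 1.0, -0.0, 0.0]
wrist_force: [-0.5, -0.6, 0.6]
width: 0.999
```

Run:
```python
from h import *
s,im=snap('wrist','w1.png')
print(s['time_s'],s['ee_pos'],R.from_quat(s['eef_rot']).as_matrix().round(3))
```

```text
0.95 [471.80005492 284.4408023  214.3337402 ] [[-1.     0.007  0.   ]
 [ 0.007  1.    -0.001]
 [-0.    -0.001 -1.   ]]
```

View pics/w1.png

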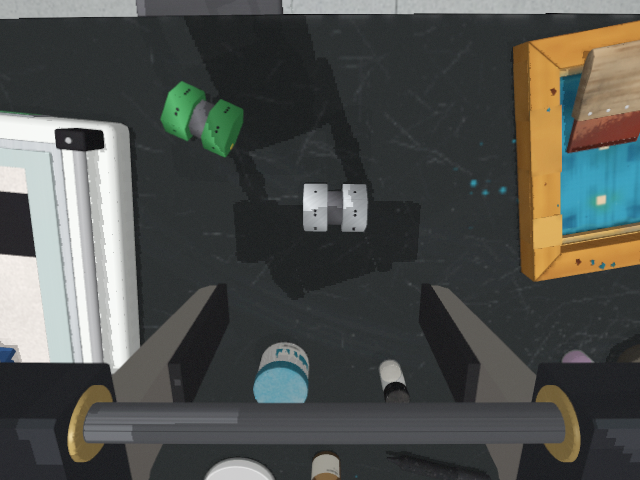

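Run:
```python
from h import *
im=cv2.imread('pics/scene0.png'); a=cv2.resize(im[222:262,258:298],(600,600),interpolation=cv2.INTER_CUBIC)
cv2.imwrite('pics/sc_bar.png',a)
im=cv2.imread('pics/w1.png'); a=cv2.resize(im[165:250,285:385],None,fx=6,fy=6,interpolation=cv2.INTER_CUBIC)
cv2.imwrite('pics/w1_bar.png',a)
c=cam('scene'); print(c['o'])
```

```text
[  12.7780439  -864.58603574  910.12637218]
```

View pics/sc_bar.png

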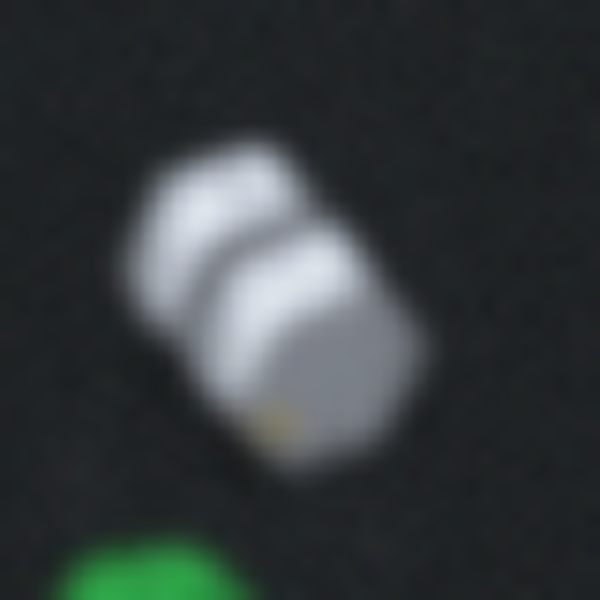

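View pics/w1_bar.png

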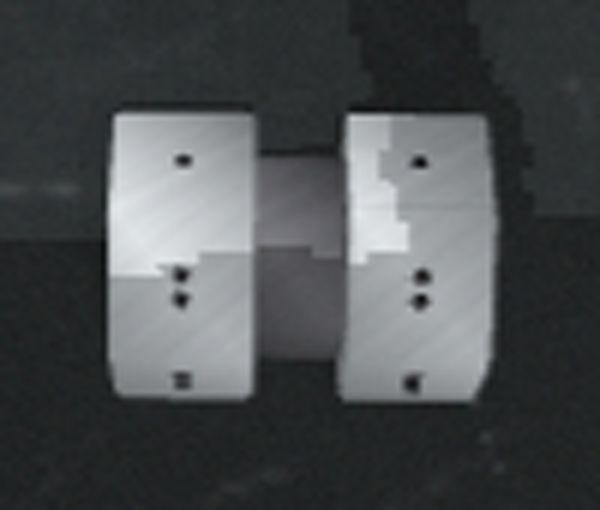

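Run:
```python
from h import *
# pose at w1 (re-enter)
s=ctrl.observe(); c=cam('wrist',s)
im=cv2.imread('pics/w1.png'); g=im[165:250,285:385].max(2); 
m=((g>110)*255).astype(np.uint8)
cs,_=cv2.findContours(m,cv2.RETR_EXTERNAL,cv2.CHAIN_APPROX_SIMPLE)
for k in cs:
    if cv2.contourArea(k)>100: print(cv2.boundingRect(k),cv2.minAreaRect(k))
for u,v,z in [(303.3,210,40),(367.2,210,40),(335,199.5,40),(335,222,40),(335,184,20)]: print(onz(c,u,v,z).round(1))
# predicted rows for bar at (x,288)
for x in (465,470,475):
    print(x,[proj(c,(x+dx,288,z))[1].round(1) for dx,z in [(-23.1,20),(-11.5,40),(11.5,40),(23.1,20)]])
print(s['q'])
```

```text
(57, 19, 26, 48) ((69.5, 42.5), (47.0, 25.0), 90.0)
(18, 19, 35, 47) ((35.0, 42.0), (46.0, 34.0), 90.0)
[467.5 265.5  40. ]
[467.8 323.   40. ]
[458.1 294.   40. ]
[478.8 294.   40. ]
[447.4 294.5  20. ]
465 [np.float64(178.1), np.float64(194.5), np.float64(219.5), np.float64(226.0)]
470 [np.float64(183.5), np.float64(200.0), np.float64(224.9), np.float64(231.0)]
475 [np.float64(188.8), np.float64(205.5), np.float64(230.1), np.float64(235.9)]
[ 3.23091412e-01  9.74032149e-02  1.66455312e+00 -1.24196597e-03
  1.37953556e+00 -1.24043708e+00]
```

The aluminium bar shows one dot on the robot-side flat, two on top and three on the far side, and its end-face yellow dot is low on the robot side. The yellow flat is therefore robot-side-down, which means two rolls toward +x. The bar centre is about (470.5, 294.3), with its axis along y. I'll grip it lightly by its ends near the trailing corner, then lift and tip it about its leading edge.

Request:
arm_command([
  [0.6, 0.5, 4, 0],
  [1.2, 1, 8, 0],
  [1.9, 1, 12, 0],
  [2.5, 1, 16, 0],
  [2.5, 1, 18, 0],
  [2.5, 1, 19.5, 0],
  [2.5, 1, 20.4, 0],
  [2.5, 1, 20.4, 0],
], claw=100)

```text
time_s: 1.8
ee_pos: [444.3, 297.6, 10.1]
eef_rot: [0.001, 1.0, -0.0, -0.001]
wrist_force: [-0.3, 0.4, -0.2]
width: 1.0
```

Request:
arm_command([
  [0, 0, 0, 0],
  [0, 0, 0, 0],
  [0, 0, 0, 0],
  [0, 0, 0, 0],
  [0, 0, 0, 0],
  [0, 0, 0, 0],
  [0, 0, 0, 0],
  [0, 0, 0, 0],
], claw=50, newtons=3)

```text
time_s: 2.6
ee_pos: [445.1, 297.1, 10.9]
eef_rot: [0.001, 1.0, -0.0, 0.0]
wrist_force: [-1.3, -4.2, 4.4]
width: 0.63
```

Run:
```python
from h import *
s,im=snap('wrist','w2.png')
print(s['time_s'],s['ee_pos'],s['width']*92)
# arc offsets
P=np.array([-28.5,20])
for a in range(0,65,5):
    t=np.radians(-a); q=R.from_euler('z',t).as_matrix()[:2,:2]@P-P; print(a,(q/10).round(2))
```

```text
2.6 [445.14870224 297.06137629  10.8685634 ] 57.918331550521025
0 [0. 0.]
5 [0.19 0.24]
10 [0.39 0.46]
15 [0.61 0.67]
20 [0.86 0.85]
25 [1.11 1.02]
30 [1.38 1.16]
35 [1.66 1.27]
40 [1.95 1.36]
45 [2.25 1.43]
50 [2.55 1.47]
55 [2.85 1.48]
60 [3.16 1.47]
```

View pics/w2.png

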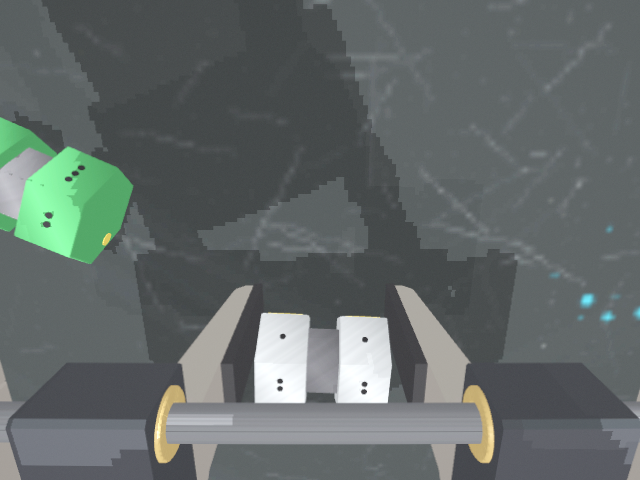

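The bar is held at 57.9 mm, and yellow edges are visible at (280,314) and (365,317), on the robot-side lower flat as expected. Next is the first half of the tipping arc.

Request:
arm_command([
  [-0.1, 0, -0.12, 0],
  [-0.2, 0, -0.24, 0],
  [-0.4, 0, -0.46, 0],
  [-0.6, 0, -0.67, 0],
  [-0.85, 0, -0.85, 0],
  [-1.1, 0, -1.02, 0],
  [-1.4, 0, -1.16, 0],
  [-1.4, 0, -1.16, 0],
])

```text
time_s: 3.45
ee_pos: [459.9, 297.3, 22.8]
eef_rot: [0.002, 1.0, 0.0, 0.001]
wrist_force: [0.4, -1.5, -0.2]
width: 0.628
```

Run:
```python
from h import *
s,im=snap('wrist','w3.png')
print(s['time_s'],s['ee_pos'],s['width']*92,s['wrist_force'])
```

```text
3.45 [459.85385893 297.27444355  22.75829892] 57.73812972207512 [ 0.42421227 -1.54702988 -0.21842816]
```

View pics/w3.png

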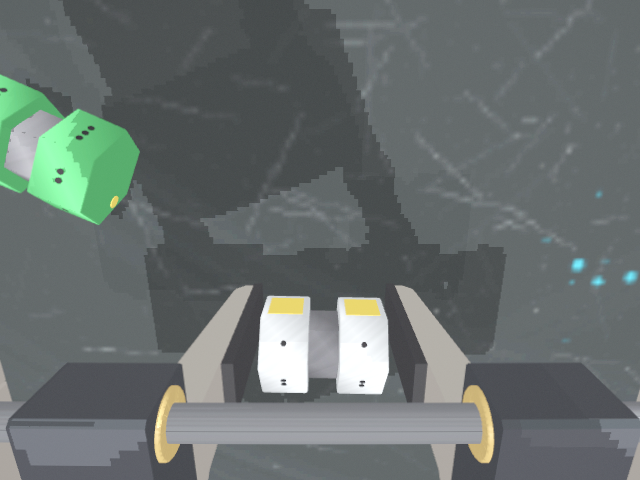

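It's rotating: the yellow flat has come into view at (286,306) and (362,307). I'll continue the arc to about 60°.

Request:
arm_command([
  [-0.28, 0, -0.11, 0],
  [-0.57, 0, -0.2, 0],
  [-0.87, 0, -0.27, 0],
  [-1.17, 0, -0.31, 0],
  [-1.47, 0, -0.32, 0],
  [-1.7, 0, -0.3, 0],
  [-1.7, 0, -0.3, 0],
  [-1.7, 0, -0.3, 0],
])

```text
time_s: 4.3
ee_pos: [476.5, 297.2, 25.4]
eef_rot: [0.002, 1.0, 0.0, 0.001]
wrist_force: [1.3, -1.6, 1.9]
width: 0.631
```

Run:
```python
from h import *
s,im=snap('wrist','w4.png')
print(s['time_s'],s['ee_pos'],s['width']*92,s['wrist_force'])
```

```text
4.3 [476.46074146 297.21933648  25.42831571] 58.04811541855284 [ 1.30570839 -1.56688436  1.88169886]
```

View pics/w4.png

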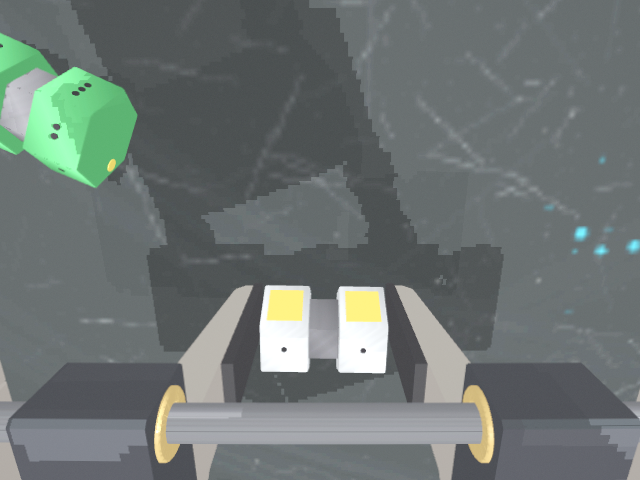

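Now one dot is nearly on top and yellow is on the robot-side upper flat. I'll release, back up and measure.

Request:
arm_command([
  [0, 0, 0, 0],
  [0, 0, 0, 0],
  [0, 0, 0, 0],
  [0, 0, 0, 0],
  [0, 0, 0, 0],
  [0, 0, -3, 0],
  [0, 0, -7, 0],
  [0, 0, -11, 0],
], claw=100)

```text
time_s: 5.15
ee_pos: [475.2, 297.0, 136.0]
eef_rot: [0.002, 1.0, -0.0, -0.001]
wrist_force: [0.9, -0.1, -0.5]
width: 1.0
```

Run:
```python
from h import *
s,im=snap('wrist','w5.png')
print(s['time_s'],s['ee_pos'],s['width']*92,s['wrist_force'])
c=cam('wrist',s)
for x in (490,494,498):
    print(x,[proj(c,(x+dx,294.5,z)).round(1) for dx,z in [(-23.1,20),(-11.5,40),(11.5,40),(23.1,20)]])
```

```text
5.15 [475.21853586 296.98222222 135.95584825] 92.02454275469445 [ 0.87285367 -0.14787073 -0.52482591]
490 [array([320.7, 223.2]), array([320.6, 246. ]), array([320.7, 275.8]), array([321. , 279.6])]
494 [array([320.7, 228.3]), array([320.6, 251.3]), array([320.8, 280.8]), array([321. , 284.3])]
498 [array([320.8, 233.3]), array([320.6, 256.5]), array([320.8, 285.8]), array([321. , 288.9])]
```

View pics/w5.png

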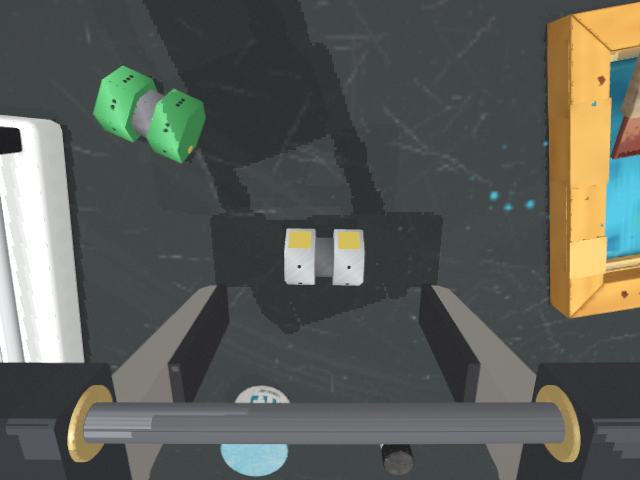

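The first roll is done; the bar is at about (494.5, 297). Now the second roll, done the same way.

Request:
arm_command([
  [0.3, 0, 4, 0],
  [0.6, 0, 8, 0],
  [0.6, 0, 10, 0],
  [0.6, 0, 11.5, 0],
  [0.6, 0, 12.2, 0],
  [0.6, 0, 12.5, 0],
  [0.6, 0, 12.5, 0],
  [0.6, 0, 12.5, 0],
], claw=100)

```text
time_s: 6.0
ee_pos: [471.0, 297.6, 11.4]
eef_rot: [0.002, 1.0, 0.0, 0.001]
wrist_force: [0.6, 0.6, -0.4]
width: 1.003
```

Request:
arm_command([
  [0, 0, 0, 0],
  [0, 0, 0, 0],
  [0, 0, 0, 0],
  [0, 0, 0, 0],
  [0, 0, 0, 0],
  [0, 0, 0, 0],
  [0, 0, 0, 0],
  [0, 0, 0, 0],
], claw=50, newtons=3)

```text
time_s: 6.8
ee_pos: [469.9, 297.2, 10.3]
eef_rot: [0.002, 1.0, 0.0, 0.0]
wrist_force: [0.3, 0.2, 0.9]
width: 0.632
```

Request:
arm_command([
  [-0.1, 0, -0.12, 0],
  [-0.2, 0, -0.24, 0],
  [-0.4, 0, -0.46, 0],
  [-0.6, 0, -0.67, 0],
  [-0.85, 0, -0.85, 0],
  [-1.1, 0, -1.02, 0],
  [-1.4, 0, -1.16, 0],
  [-1.4, 0, -1.16, 0],
])

```text
time_s: 7.6
ee_pos: [484.8, 297.1, 22.4]
eef_rot: [0.002, 1.0, 0.0, 0.001]
wrist_force: [-0.4, -2.6, 1.2]
width: 0.629
```

Run:
```python
from h import *
s,im=snap('wrist','w6.png')
print(s['time_s'],s['ee_pos'],s['width']*92,s['wrist_force'])
```

```text
7.6 [484.84948827 297.05817625  22.37656055] 57.86830906869543 [-0.36945477 -2.57925932  1.2154691 ]
```

View pics/w6.png

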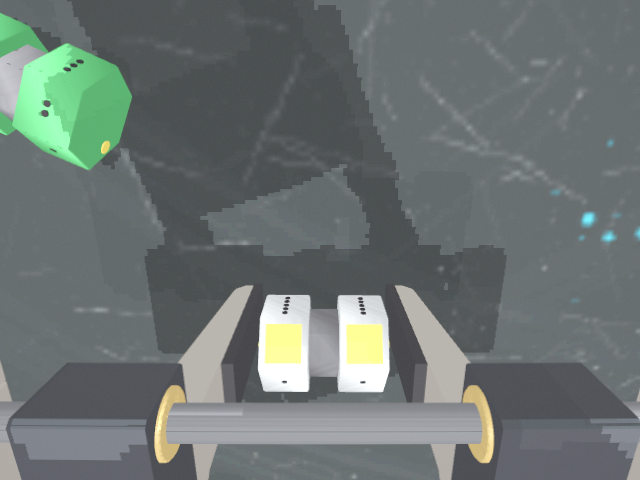

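The second tip is working too: yellow is at (284,343) and (365,343), and the five-dot flat is appearing. I'll finish the arc, release and look.

Request:
arm_command([
  [-0.28, 0, -0.11, 0],
  [-0.57, 0, -0.2, 0],
  [-0.87, 0, -0.27, 0],
  [-1.17, 0, -0.31, 0],
  [-1.47, 0, -0.32, 0],
  [-1.7, 0, -0.3, 0],
  [-1.7, 0, -0.3, 0],
  [-1.7, 0, -0.3, 0],
])

```text
time_s: 8.45
ee_pos: [501.5, 297.2, 25.0]
eef_rot: [0.002, 1.0, 0.0, 0.001]
wrist_force: [1.7, -1.5, 2.4]
width: 0.634
```

Request:
arm_command([
  [0, 0, 0, 0],
  [0, 0, 0, 0],
  [0, 0, 0, 0],
  [0, 0, 0, 0],
  [0, 0, 0, 0],
  [0, 0, -3, 0],
  [0, 0, -7, 0],
  [0, 0, -11, 0],
], claw=100)

```text
time_s: 9.25
ee_pos: [500.2, 296.9, 135.5]
eef_rot: [0.002, 1.0, -0.0, -0.001]
wrist_force: [0.2, -0.4, 0.3]
width: 0.998
```

Run:
```python
from h import *
s,im=snap('wrist','w7.png')
print(s['time_s'],s['ee_pos'],s['width']*92,s['wrist_force'],R.from_quat(s['eef_rot']).as_matrix().round(3)[:,0])
c=cam('wrist',s)
m=((im[165:340,240:420].min(2)>0)&(im[165:340,240:420].max(2)>115)).astype(np.uint8)*255
pts=[]
cs,_=cv2.findContours(m,cv2.RETR_EXTERNAL,cv2.CHAIN_APPROX_SIMPLE)
for k in cs:
    if cv2.contourArea(k)>100: x,y,w,h=cv2.boundingRect(k); print(x+240,y+165,w,h,cv2.minAreaRect(k))
for x in (514,518,522):
    print(x,[proj(c,(x+dx,297,z)).round(1) for dx,z in [(-23.1,20),(-11.5,40),(11.5,40),(23.1,20)]])
```

```text
9.25 [500.23575223 296.90701871 135.54020211] 91.8516616368348 [ 0.16937428 -0.43436724  0.25121902] [-1.     0.003  0.001]
333 227 32 57 ((108.5, 90.0), (56.0, 31.0), 90.0)
284 227 32 56 ((59.5, 89.5), (55.0, 31.0), 90.0)
514 [array([324.1, 222. ]), array([324.2, 244.8]), array([324.2, 274.7]), array([324.2, 278.6])]
518 [array([324.1, 227.1]), array([324.2, 250.1]), array([324.3, 279.7]), array([324.2, 283.3])]
522 [array([324.1, 232.2]), array([324.2, 255.4]), array([324.3, 284.7]), array([324.3, 287.9])]
```

View pics/w7.png

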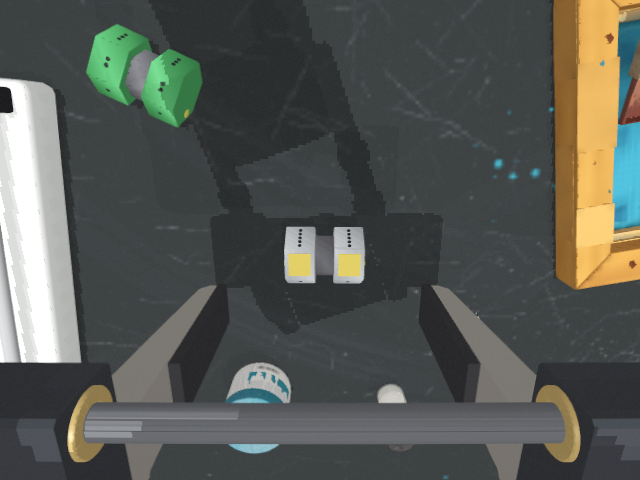

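The yellow flat is now on top, with squares at (300,265) and (349,265); the bar is at about (518, 297). Before gripping I'll survey the yoke with the empty hand.

Request:
arm_command([
  [-1, -3, -3, 0],
  [-2.5, -7, -7, 0],
  [-4, -11.5, -8, 1],
  [-5.5, -16, -8, 2],
  [-7, -20.5, -8, 3],
  [-8.5, -25, -8, 4],
  [-10, -29.5, -8, 4.5],
  [-11, -33.5, -8, 4.5],
])

```text
time_s: 10.1
ee_pos: [610.4, -40.6, 214.6]
eef_rot: [0.041, 0.999, -0.0, 0.0]
wrist_force: [0.8, 0.0, -0.8]
width: 1.0
```

Run:
```python
from h import *
s,im=snap('wrist','w8.png')
print(s['time_s'],s['ee_pos'],s['eef_rot'],s['joint_vel'].round(3))
```

```text
10.1 [610.38159397 -40.6213446  214.59448175] [ 4.12801112e-02  9.99147598e-01 -3.35395185e-05  1.66880837e-04] [-0.606  0.281 -0.333  0.008  0.055 -0.614]
```

View pics/w8.png

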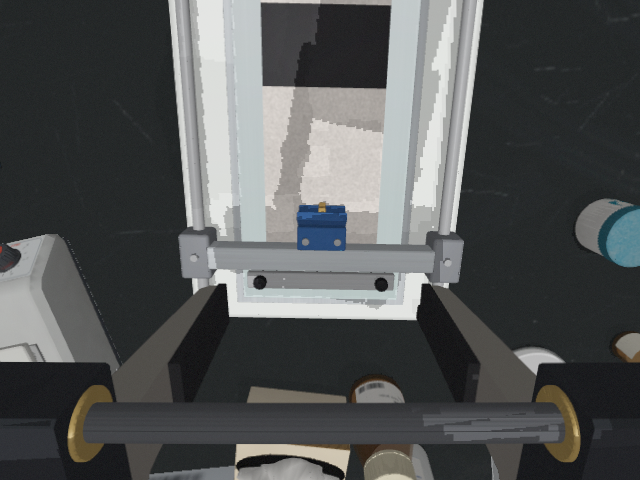

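Run:
```python
from h import *
ctrl.read_camera('wrist'); 
s,im=snap('wrist','w9.png')
import json; json.dump(dict(ee_pos=list(s['ee_pos']),eef_rot=list(s['eef_rot'])),open('s9.json','w'))
print(s['time_s'],s['ee_pos'],s['eef_rot'],s['joint_vel'].round(3))
a=cv2.imread('pics/w9.png'); cv2.imwrite('pics/w9c.png',cv2.resize(a[190:310,260:380],(720,720),interpolation=cv2.INTER_CUBIC))
cv2.imwrite('pics/w9d.png',cv2.resize(a[190:310,170:470],(780,312),interpolation=cv2.INTER_CUBIC))
```

```text
10.2 [610.58907438 -43.18818821 214.35269412] [ 4.35899720e-02  9.99049209e-01 -7.54825536e-04  1.52944050e-04] [ 0.076 -0.027  0.035  0.046  0.02   0.046]
```

View pics/w9c.png

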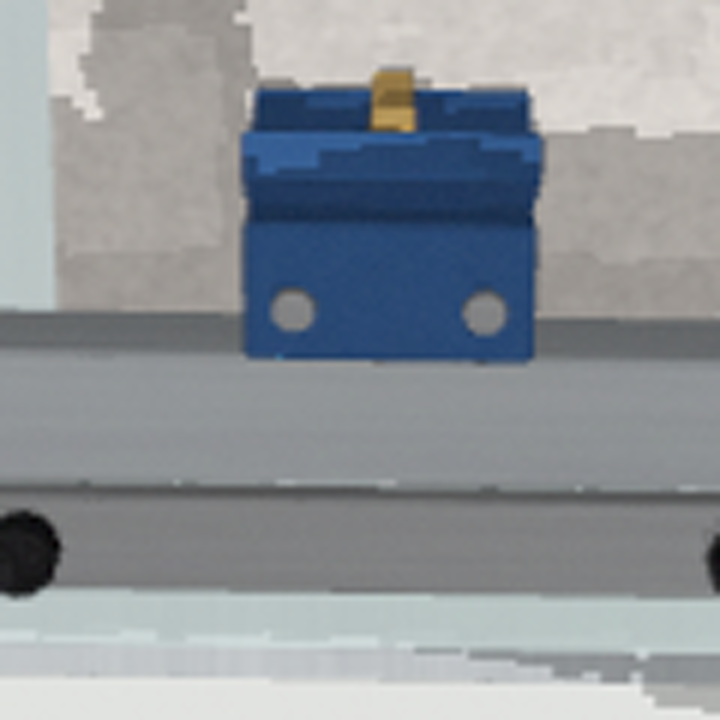

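View pics/w9d.png

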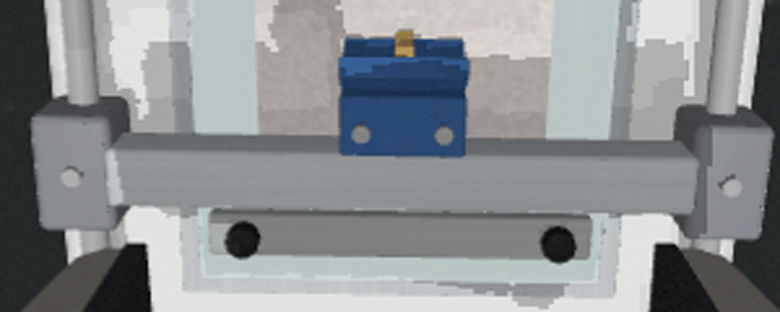

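Run:
```python
from h import *
import json
s=json.load(open('s9.json')); c=cam('wrist',s)
P=lambda cu,cv,z: onz(c,260+cu/6,190+cv/6,z).round(1)
a=P(243,131,81);b=P(542,134,81);print('lip',a,b,(a+b)/2,np.linalg.norm(b-a),np.degrees(np.arctan2(-(b-a)[0],(b-a)[1])) )
a=P(253,89,51);b=P(527,91,51);print('lowlip',a,b,(a+b)/2,np.linalg.norm(b-a))
k=P(394,100,66);print('key',k)
# crossbar ends in d crop (scale 2.6)
Q=lambda cu,cv,z: onz(c,170+cu/2.6,190+cv/2.6,z).round(1)
a=Q(112,150,78);b=Q(695,158,78);print('cb front',a,b,(a+b)/2,np.degrees(np.arctan2(-(b-a)[0],(b-a)[1])))
a=Q(112,206,78);b=Q(695,213,78);print('cb back',a,b,(a+b)/2,np.degrees(np.arctan2(-(b-a)[0],(b-a)[1])))
for a,b in [((186,100),(178,0)),((456,200),(474,0))]:
    p=onz(c,*a,61);q=onz(c,*b,61);print('rod',p,q)
```

```text
lip [596.3 -60.9  81. ] [600.1 -21.4  81. ] [598.2  -41.15  81.  ] 39.68236384088025 -5.495088463517726
lowlip [597.1 -61.2  51. ] [600.8 -21.7  51. ] [598.95 -41.45  51.  ] 39.67291267351062
key [597.2 -40.8  66. ]
cb front [ 621.  -136.4   78. ] [639.6  48.4  78. ] [630.3 -44.   78. ] -5.747427449052034
cb back [ 639.9 -139.6   78. ] [658.5  48.4  78. ] [649.2 -45.6  78. ] -5.6502373402595785
rod [ 503.92295984 -142.45495355   61.        ] [ 434.99751262 -135.38666968   61.        ]
rod [601.95778086  68.77971108  61.        ] [453.71366401  80.25851035  61.        ]
```

Yoke: lip middle is at (598.5, −41.3). Seat is about (583.3, −39.5) and yaw about −5.6°, and the lip and crossbar measurements agree. Now back to pick up the bar by its ends, centred.

Request:
arm_command([
  [1.5, 4, 0, 0],
  [3, 8.3, 0, -1],
  [4.6, 12.6, 0, -2],
  [6.2, 16.9, 0, -3],
  [7.8, 21.2, 1, -4],
  [9.4, 25.5, 3, -4.8],
  [10.9, 29.7, 5, -4.8],
  [12.2, 33.1, 7, -4.8],
], claw=100)

```text
time_s: 11.05
ee_pos: [513.0, 305.3, 144.3]
eef_rot: [-0.003, 1.0, 0.0, 0.0]
wrist_force: [0.4, 0.4, -0.2]
width: 1.003
```

Request:
arm_command([
  [0, 0, 0, 0],
  [0, 0, 1, 0],
  [0, 0, 4, 0],
  [0, 0, 8, 0],
  [0, 0, 8, 0],
  [0, 0, 8, 0],
  [0, 0, 8, 0],
  [0, 0, 8, 0],
])

```text
time_s: 11.85
ee_pos: [517.1, 302.0, 67.4]
eef_rot: [-0.001, 1.0, 0.001, 0.002]
wrist_force: [0.6, -0.6, 0.7]
width: 1.0
```

Run:
```python
from h import *
s,im=snap('wrist','w10.png')
print(s['time_s'],s['ee_pos'],s['eef_rot'],s['joint_vel'].round(3))
```

```text
11.85 [517.12579499 301.98152491  67.43039231] [-9.58773715e-04  9.99997047e-01  6.90895758e-04  2.12365894e-03] [ 0.004  0.003  0.007 -0.002 -0.001 -0.   ]
```

View pics/w10.png

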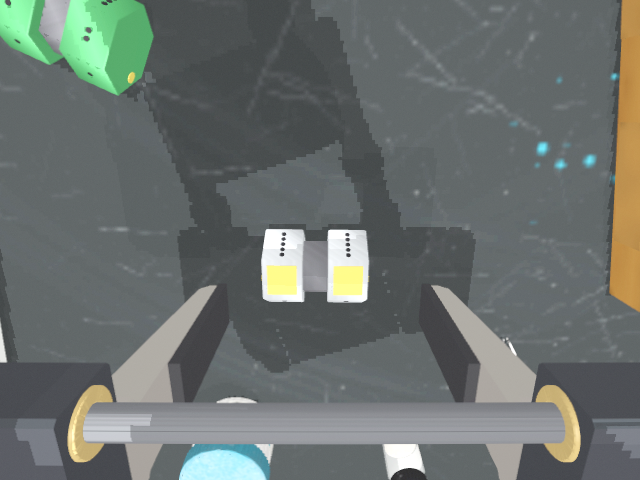

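Request:
arm_command([
  [-0.1, -0.25, 1, 0],
  [-0.1, -0.5, 3, 0],
  [-0.1, -0.5, 4.5, 0],
  [-0.1, -0.5, 5.5, 0],
  [-0.1, -0.5, 6, 0],
  [-0.1, -0.5, 6.1, 0],
  [-0.1, -0.5, 6.1, 0],
  [-0.1, -0.5, 6.1, 0],
])

```text
time_s: 12.7
ee_pos: [516.9, 296.9, 4.5]
eef_rot: [-0.001, 1.0, 0.0, 0.001]
wrist_force: [-0.2, -0.1, -0.4]
width: 1.003
```

Request:
arm_command([
  [0, 0, 0, 0],
  [0, 0, 0, 0],
  [0, 0, 0, 0],
  [0, 0, 0, 0],
  [0, 0, 0, 0],
  [0, 0, 0, 0],
  [0, 0, 0, 0],
  [0, 0, 0, 0],
], claw=50, newtons=15)

```text
time_s: 13.5
ee_pos: [516.3, 296.7, 3.9]
eef_rot: [-0.001, 1.0, 0.0, 0.0]
wrist_force: [-0.5, 0.2, 0.6]
width: 0.629
```

Run:
```python
from h import *
s,im=snap('wrist','w11.png')
print(s['time_s'],s['ee_pos'],s['eef_rot'],s['width']*92)
```

```text
13.5 [516.2831773  296.67350843   3.88045175] [-1.11206178e-03  9.99999380e-01  5.21514518e-05  2.57607310e-05] 57.89248473950168
```

View pics/w11.png

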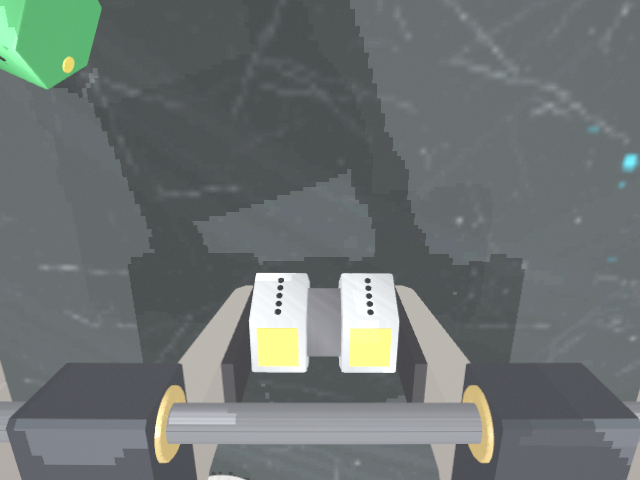

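The bar is held at 57.9 mm with yellow up at (278,347) and (370,347). I'll lift and carry it to a hover ahead of the yoke.

Request:
arm_command([
  [0, 0, -1, 0],
  [0, 0, -4, 0],
  [0, 0, -8, 0],
  [0, 0, -11, 0],
  [0, -3, -12, 0],
  [0, -7, -12, 1],
  [-0.5, -11, -12, 2],
  [-1, -15, -12, 3],
])

```text
time_s: 14.35
ee_pos: [526.0, 145.2, 123.9]
eef_rot: [0.025, 1.0, -0.0, -0.0]
wrist_force: [0.5, -0.6, -3.3]
width: 0.629
```

Request:
arm_command([
  [-0.5, -3.5, 0, 0.5],
  [-1, -7.5, 0, 1],
  [-1.5, -11, 0, 1.5],
  [-2, -14.5, 0, 2],
  [-2.2, -17, 0, 2.7],
  [-2.5, -18.4, 0, 2.7],
  [-2.5, -18.4, 0, 2.7],
  [-2.5, -18.4, 0, 2.7],
])

```text
time_s: 15.15
ee_pos: [542.1, -37.5, 123.7]
eef_rot: [0.049, 0.999, 0.0, -0.0]
wrist_force: [-0.2, 0.2, -3.6]
width: 0.633
```

Run:
```python
from h import *
s,im=snap('wrist','w12.png')
print(s['time_s'],s['ee_pos'],s['eef_rot'],2*np.degrees(np.arcsin(s['eef_rot'][0])),s['width']*92,s['wrist_force'])
```

```text
15.15 [542.08387135 -37.52179962 123.65170129] [ 4.85247054e-02  9.98821833e-01  4.32692863e-04 -3.35281033e-04] 5.562706132149384 58.196923549257534 [-0.22963705  0.15053728 -3.64019437]
```

View pics/w12.png

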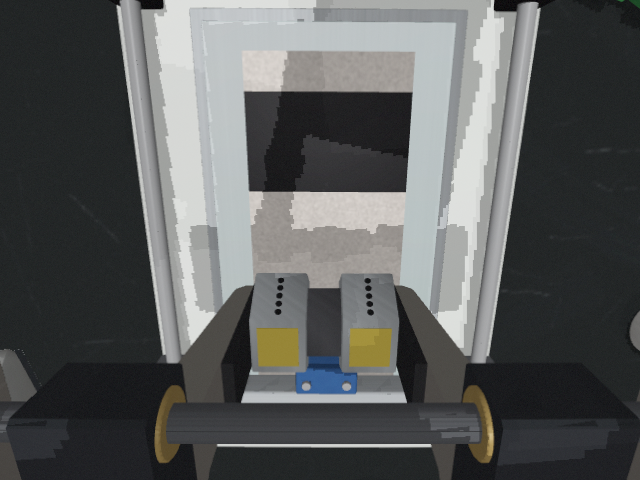

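Hover is at yaw 5.6°; yoke middle u≈326, groove middle u≈324, so a +1.8 mm side shift is needed, as the numbers also say. Lowering.

Request:
arm_command([
  [0, 0.1, 2, 0],
  [0, 0.18, 4.5, 0],
  [0, 0.18, 6, 0],
  [0, 0.18, 6.7, 0],
  [0, 0.18, 7, 0],
  [0, 0.18, 7.1, 0],
  [0, 0.18, 7.1, 0],
  [0, 0.18, 7.1, 0],
])

```text
time_s: 16.0
ee_pos: [543.3, -36.8, 53.7]
eef_rot: [0.049, 0.999, -0.0, 0.001]
wrist_force: [0.3, 0.4, -3.0]
width: 0.631
```

Run:
```python
from h import *
s,im=snap('wrist','w13.png')
print(s['time_s'],s['ee_pos'],s['width']*92,s['wrist_force'])
```

```text
16.0 [543.26273485 -36.84714752  53.73669263] 58.01473667829495 [ 0.27829536  0.37176496 -2.98843975]
```

View pics/w13.png

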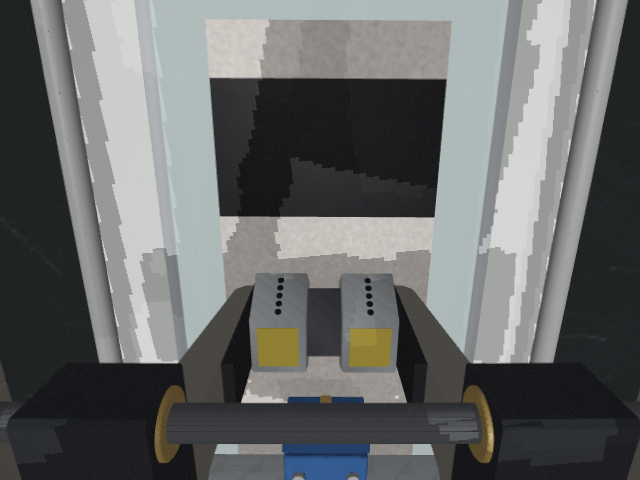

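Request:
arm_command([
  [0, 0.08, 0.1, 0],
  [0, 0.08, 0.2, 0],
  [0, 0.08, 0.25, 0],
  [0, 0.08, 0.3, 0],
  [0, 0.08, 0.35, 0],
  [0, 0.08, 0.35, 0],
  [0, 0.08, 0.35, 0],
  [0, 0.08, 0.35, 0],
])

```text
time_s: 16.85
ee_pos: [542.6, -35.8, 49.8]
eef_rot: [0.049, 0.999, -0.0, -0.0]
wrist_force: [-3.4, 1.1, 5.9]
width: 0.626
```

The bar is touching the glass (force rose to +6 N). I'll release and regrip so it sits flat, then slide.

Request:
arm_command([
  [0, 0, 0, 0],
  [0, 0, 0, 0],
  [0, 0, 0, 0],
  [0, 0, -0.05, 0],
  [0, 0, -0.1, 0],
  [0, 0, -0.1, 0],
  [0, 0, -0.1, 0],
  [0, 0, -0.1, 0],
], claw=75)

```text
time_s: 17.65
ee_pos: [542.6, -35.8, 50.3]
eef_rot: [0.049, 0.999, -0.0, 0.0]
wrist_force: [-0.5, 0.3, -0.1]
width: 0.749
```

Request:
arm_command([
  [0, 0, 0, 0],
  [0, 0, 0, 0],
  [0, 0, 0, 0],
  [0, 0, 0, 0],
  [0, 0, 0, 0],
  [0, 0, 0, 0],
  [0, 0, 0, 0],
  [0, 0, 0, 0],
], claw=50, newtons=10)

```text
time_s: 18.45
ee_pos: [542.6, -35.8, 50.3]
eef_rot: [0.049, 0.999, 0.0, -0.0]
wrist_force: [0.5, 0.0, 0.5]
width: 0.631
```

Run:
```python
from h import *
s,im=snap('wrist','w14.png')
print(s['time_s'],s['ee_pos'],s['width']*92,s['wrist_force'],2*np.degrees(np.arcsin(s['eef_rot'][0])))
```

```text
18.45 [542.59844465 -35.81546456  50.28515864] 58.02732178322738 [0.50443854 0.0351898  0.48432529] 5.5745613579631925
```

View pics/w14.png

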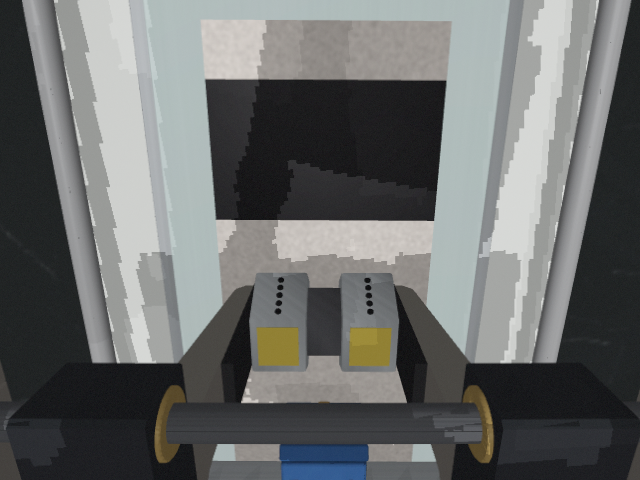

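Groove middle u≈324 and yoke middle u≈324.5, so they're aligned, with about 39 mm to go. I'll slide 32 mm, then creep.

Request:
arm_command([
  [-0.3, 0, 0, 0],
  [-0.8, 0, 0, 0],
  [-1.3, 0, 0, 0],
  [-1.8, 0, 0, 0],
  [-2.3, 0, 0, 0],
  [-2.7, 0, 0, 0],
  [-3, 0, 0, 0],
  [-3.2, 0, 0, 0],
])

```text
time_s: 19.3
ee_pos: [574.7, -38.9, 50.3]
eef_rot: [0.049, 0.999, 0.0, -0.0]
wrist_force: [-3.3, -0.6, 3.7]
width: 0.632
```

Request:
arm_command([
  [-0.1, 0, 0, 0],
  [-0.2, 0, 0, 0],
  [-0.3, 0, 0, 0],
  [-0.4, 0, 0, 0],
  [-0.5, 0, 0, 0],
  [-0.55, 0, 0, 0],
  [-0.6, 0, 0, 0],
  [-0.6, 0, 0, 0],
])

```text
time_s: 20.1
ee_pos: [580.5, -39.5, 50.3]
eef_rot: [0.049, 0.999, 0.0, 0.0]
wrist_force: [-3.0, 0.8, 1.5]
width: 0.633
```

Run:
```python
from h import *
s,im=snap('wrist','w15.png')
print(s['time_s'],s['ee_pos'],s['width']*92,s['wrist_force'],2*np.degrees(np.arcsin(s['eef_rot'][0])))
```

```text
20.1 [580.51992155 -39.48434685  50.29056355] 58.25208397235999 [-2.95903968  0.75519301  1.51918391] 5.572215225953669
```

View pics/w15.png

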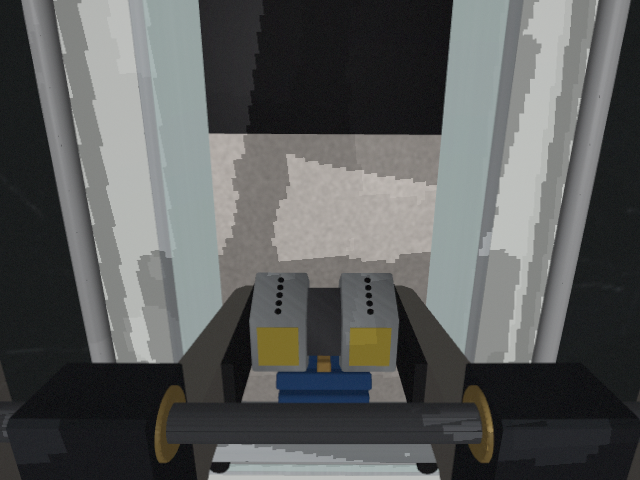

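No yoke contact yet (only about 3 N of drag), and the key is centred on the groove at (324,365). Creeping on.

Request:
arm_command([
  [-0.05, 0, 0, 0],
  [-0.1, 0, 0, 0],
  [-0.15, 0, 0, 0],
  [-0.15, 0, 0, 0],
  [-0.2, 0, 0, 0],
  [-0.2, 0, 0, 0],
  [-0.2, 0, 0, 0],
  [-0.2, 0, 0, 0],
])

```text
time_s: 20.95
ee_pos: [581.7, -39.6, 50.3]
eef_rot: [0.049, 0.999, 0.0, -0.001]
wrist_force: [-5.9, -0.8, 4.9]
width: 0.631
```

Request:
arm_command([
  [-0.05, 0, 0, 0],
  [-0.1, 0, 0, 0],
  [-0.1, 0, 0, 0],
  [-0.15, 0, 0, 0],
  [-0.15, 0, 0, 0],
  [-0.2, 0, 0, 0],
  [-0.2, 0, 0, 0],
  [-0.2, 0, 0, 0],
])

```text
time_s: 21.75
ee_pos: [582.2, -39.6, 50.1]
eef_rot: [0.049, 0.999, 0.0, -0.003]
wrist_force: [-10.9, -0.0, 8.9]
width: 0.63
```

Run:
```python
from h import *
s,im=snap('wrist','w16.png')
print(s['time_s'],s['ee_pos'],s['width']*92,s['wrist_force'],2*np.degrees(np.arcsin(s['eef_rot'][0])))
```

```text
21.75 [582.19428947 -39.6470574   50.05438271] 57.98727504778542 [-10.92297304  -0.020138     8.87135995] 5.5683610290877725
```

View pics/w16.png

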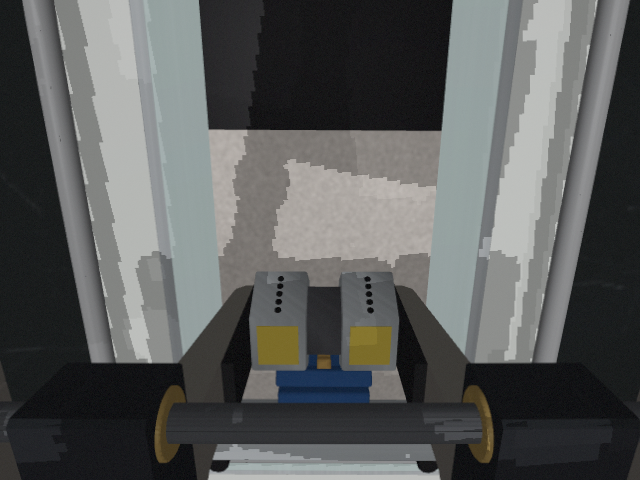

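Request:
arm_command([
  [-0.05, 0, 0, 0],
  [-0.1, 0, 0, 0],
  [-0.1, 0, 0, 0],
  [-0.15, 0, 0, 0],
  [-0.15, 0, 0, 0],
  [-0.15, 0, 0, 0],
  [-0.15, 0, 0, 0],
  [-0.15, 0, 0, 0],
])

```text
time_s: 22.6
ee_pos: [583.1, -39.7, 49.7]
eef_rot: [0.049, 0.999, 0.0, -0.003]
wrist_force: [-11.1, 0.9, 6.9]
width: 0.631
```

Request:
arm_command([
  [0.1, 0, 0, 0],
  [0.2, 0, 0, 0],
  [0.3, 0, 0, 0],
  [0.3, 0, 0, 0],
  [0.3, 0, 0, 0],
  [0.3, 0, 0, 0],
  [0.3, 0, 0, 0],
  [0.3, 0, 0, 0],
])

```text
time_s: 23.4
ee_pos: [582.8, -39.7, 50.2]
eef_rot: [0.049, 0.999, 0.0, -0.0]
wrist_force: [-0.5, 0.3, -3.7]
width: 0.63
```

Request:
arm_command([
  [0, 0, 0, 0],
  [0, 0, 0, 0],
  [0, 0, 0, 0],
  [0, 0, 0, 0],
  [0, 0, 0, 0],
  [0, 0, 0, 0],
  [0, 0, 0, 0],
  [0, 0, 0, 0],
], claw=100)

```text
time_s: 24.2
ee_pos: [582.9, -39.8, 50.3]
eef_rot: [0.049, 0.999, -0.0, -0.0]
wrist_force: [0.2, -0.3, 0.2]
width: 1.004
```

Run:
```python
from h import *
s,im=snap('wrist','w17.png')
print(s['time_s'],s['ee_pos'],s['width']*92,s['wrist_force'],2*np.degrees(np.arcsin(s['eef_rot'][0])))
```

```text
24.2 [582.88408573 -39.76606434  50.29520063] 92.39080227870103 [ 0.23468154 -0.34195863  0.22836715] 5.573271478002368
```

View pics/w17.png

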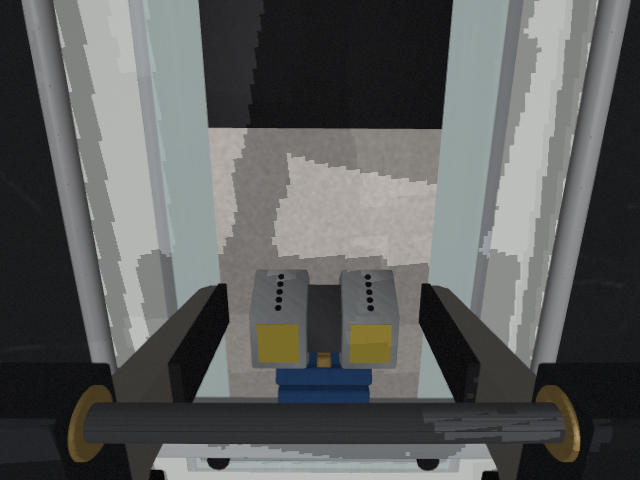

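Force saturated at about 11 N with the bar slipping in the pads, so it's against the yoke. Released; rising to check from above.

Request:
arm_command([
  [0, 0, -1, 0],
  [0, 0, -4, 0],
  [0, 0, -8, 0],
  [0, 0, -12, 0],
  [0, 0, -15, 0],
  [0, 0, -16, 0],
  [0, 0, -16, 0],
  [0, 0, -16, 0],
])

```text
time_s: 25.05
ee_pos: [582.0, -39.5, 208.5]
eef_rot: [0.049, 0.999, 0.0, -0.001]
wrist_force: [0.1, 0.6, -0.7]
width: 0.999
```

Run:
```python
from h import *
import json
s,im=snap('wrist','w18.png')
json.dump(dict(ee_pos=list(s['ee_pos']),eef_rot=list(s['eef_rot'])),open('s18.json','w'))
print(s['time_s'],s['ee_pos'],s['width']*92,s['wrist_force'],2*np.degrees(np.arcsin(s['eef_rot'][0])))
a=cv2.imread('pics/w18.png'); cv2.imwrite('pics/w18c.png',cv2.resize(a[190:310,260:380],(720,720),interpolation=cv2.INTER_CUBIC))
```

```text
25.05 [581.99304371 -39.52887343 208.53551225] 91.87507646688584 [ 0.05631318  0.55850636 -0.74570186] 5.5748339947356325
```

View pics/w18.png

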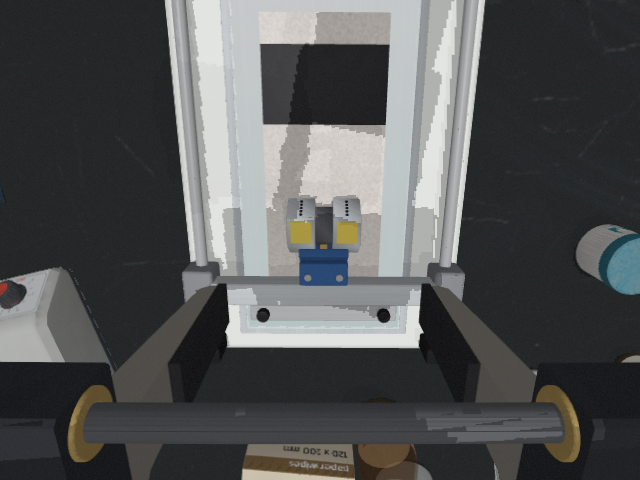

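View pics/w18c.png

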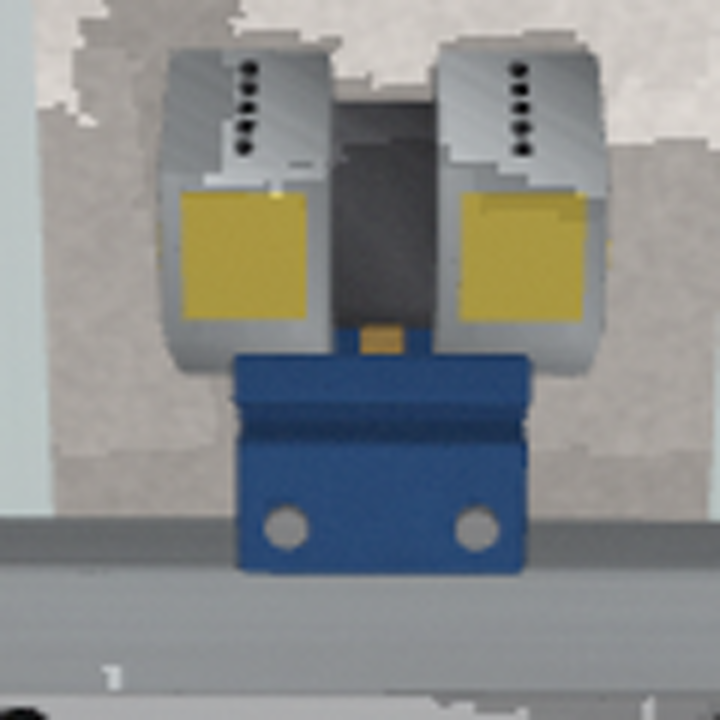

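Run:
```python
from h import *
import json
s=json.load(open('s18.json')); c=cam('wrist',s)
P=lambda cu,cv,z: onz(c,260+cu/6,190+cv/6,z)
a=np.radians(-5.6); ex=np.array([np.cos(a),np.sin(a)]); ey=np.array([-ex[1],ex[0]])
im=cv2.imread('pics/w18.png'); h=cv2.cvtColor(im,cv2.COLOR_BGR2HSV)
m=cv2.inRange(h,(20,120,80),(35,255,255)); n,_,st,ce=cv2.connectedComponentsWithStats(m)
cc=[ce[i] for i in range(1,n) if st[i,4]>200]; print(cc)
Y=[onz(c,*q,86) for q in cc]; bc=(Y[0]+Y[1])/2; d=Y[1]-Y[0]; 
if d[1]<0:d=-d
print('bar centre from yellow',bc.round(1),'yaw',np.degrees(np.arctan2(-d[0],d[1])).round(2))
l=(P(235,355,81)+P(530,356,81))/2; print('lip',l.round(1))
r=(l-bc)[:2]; print('lip-bar along x, y',(r@ex).round(2),(r@ey).round(2),'want 15,0')
g=[onz(c,260+u/6,190+v/6,78) for u,v in [(20,567),(700,570)]]; print('cb front',np.mean(g,0).round(1))
# predicted silhouette
seat=l[:2]-15*ex
for dx,z in [(-23.1,66),(-11.5,86),(11.5,86)]:
    p=seat+dx*ex; u,v=proj(c,(*p,z)); print(dx,((u-260)*6).round(0),((v-190)*6).round(0))
```

```text
[array([300.40334129, 232.03102625]), array([346.52267303, 232.02386635]), array([ 84.88447388, 423.73730684]), array([562.17576664, 423.63649963])]
bar centre from yellow [582.4 -39.9  86. ] yaw -5.54
lip [598.2 -41.2  81. ]
lip-bar along x, y 15.85 0.25 want 15,0
cb front [630.1 -47.4  78. ]
-23.1 383.0 53.0
-11.5 383.0 173.0
11.5 383.0 342.0
```

The bar is square (yaw −5.5°) and the key is in the groove, but the yellow squares and the rear edge both suggest it's about 0.8 mm short. I'll close the fingers and push both halves of the bar from behind.

Request:
arm_command([
  [1, 0, 0, 0],
  [3, 0, 0, 0],
  [4.7, 0, 0, 0],
  [4.7, 0, 3, 0],
  [4.7, 0, 7, 0],
  [4.7, 0, 11, 0],
  [4.7, 0, 14, 0],
  [4.7, 0, 15.2, 0],
], claw=0, newtons=10)

```text
time_s: 25.9
ee_pos: [532.0, -34.0, 53.8]
eef_rot: [0.049, 0.999, 0.001, -0.004]
wrist_force: [-0.0, 0.7, 0.1]
width: 0.325
```

Run:
```python
from h import *
s,im=snap('wrist','w19.png')
print(s['time_s'],s['ee_pos'],s['width']*92,s['wrist_force'])
d=np.array(s['ee_pos'])[:2]-[583.3,-39.5]
a=np.radians(-5.6); ex=np.array([np.cos(a),np.sin(a)]); ey=np.array([-ex[1],ex[0]]); print(d@ex,d@ey)
```

```text
25.9 [532.03941122 -34.04708568  53.82416069] 29.85874581150423 [-0.00427394  0.68421323  0.1255445 ]
-51.54805368733307 0.42473284632176744
```

View pics/w19.png

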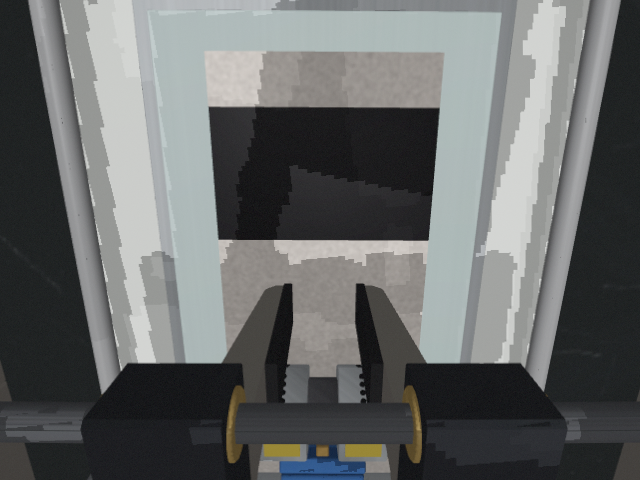

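Request:
arm_command([
  [-0.2, 0, 0, 0],
  [-0.5, 0, 0, 0],
  [-0.8, 0, 0, 0],
  [-1.1, 0, 0, 0],
  [-1.3, 0, 0, 0],
  [-1.4, 0, 0, 0],
  [-1.5, 0, 0, 0],
  [-1.5, 0, 0, 0],
], claw=25)

```text
time_s: 26.75
ee_pos: [550.1, -36.5, 58.1]
eef_rot: [0.049, 0.999, 0.0, -0.001]
wrist_force: [-4.6, 0.1, 4.0]
width: 0.249
```

Request:
arm_command([
  [-0.05, 0, 0, 0],
  [-0.1, 0, 0, 0],
  [-0.15, 0, 0, 0],
  [-0.2, 0, 0, 0],
  [-0.2, 0, 0, 0],
  [-0.25, 0, 0, 0],
  [-0.25, 0, 0, 0],
  [-0.25, 0, 0, 0],
])

```text
time_s: 27.55
ee_pos: [550.5, -36.5, 57.9]
eef_rot: [0.048, 0.999, 0.0, -0.004]
wrist_force: [-12.6, 0.3, 10.7]
width: 0.249
```

Request:
arm_command([
  [-0.05, 0, 0, 0],
  [-0.1, 0, 0, 0],
  [-0.15, 0, 0, 0],
  [-0.2, 0, 0, 0],
  [-0.2, 0, 0, 0],
  [-0.2, 0, 0, 0],
  [-0.2, 0, 0, 0],
  [-0.2, 0, 0, 0],
])

```text
time_s: 28.35
ee_pos: [550.7, -36.5, 57.6]
eef_rot: [0.048, 0.999, 0.0, -0.006]
wrist_force: [-17.8, 0.2, 14.0]
width: 0.251
```

Request:
arm_command([
  [0.3, 0, 0, 0],
  [0.6, 0, 0, 0],
  [1.2, 0, 0, 0],
  [2.5, 0, 0, 0],
  [2.5, 0, -3, 0],
  [2.5, 0, -7, 0],
  [2.5, 0, -11, 0],
  [1.5, 0, -15, 0],
])

```text
time_s: 29.15
ee_pos: [540.2, -35.4, 209.9]
eef_rot: [0.049, 0.999, 0.0, 0.0]
wrist_force: [0.4, 0.0, 0.6]
width: 0.247
```

Request:
arm_command([
  [-1, 0, 0, 0],
  [-3, 0, -0.2, 0],
  [-4.6, 0, -0.2, 0],
  [-4.6, 0, -0.2, 0],
  [-4.6, 0, -0.2, 0],
  [-4.6, 0, -0.2, 0],
  [-4.6, 0, -0.2, 0],
  [-4.6, 0, -0.2, 0],
], claw=100)

```text
time_s: 29.95
ee_pos: [586.0, -40.0, 210.3]
eef_rot: [0.049, 0.999, 0.0, 0.0]
wrist_force: [1.1, 0.7, -0.6]
width: 0.925
```

```bash
cat > chk.py <<'E'
from h import *
import json,sys
fn=sys.argv[1]
s,im=snap('wrist',fn+'.png')
json.dump(dict(ee_pos=list(s['ee_pos']),eef_rot=list(s['eef_rot'])),open('s_'+fn+'.json','w'))
print(s['time_s'],s['ee_pos'],s['width']*92,s['wrist_force'],s['joint_vel'].round(3))
c=cam('wrist',s)
a=np.radians(-5.6); ex=np.array([np.cos(a),np.sin(a)]); ey=np.array([-ex[1],ex[0]])
h=cv2.cvtColor(im,cv2.COLOR_RGB2HSV)
m=cv2.inRange(h,(20,120,80),(35,255,255)); n,_,st,ce=cv2.connectedComponentsWithStats(m)
cc=[ce[i] for i in range(1,n) if st[i,4]>200 and ce[i][1]<380]; print(cc)
Y=[onz(c,*q,86) for q in cc]; bc=(Y[0]+Y[1])/2
print('bar',bc.round(1),'to seat from lip598.2 x,y:',((np.array([598.2,-41.2])-bc[:2])@ex-15).round(2),((np.array([598.2,-41.2])-bc[:2])@ey).round(2))
v0=int(cc[0][1])-42; u0=int((cc[0][0]+cc[1][0])/2)-60
cv2.imwrite('pics/'+fn+'c.png',cv2.resize(im[v0:v0+120,u0:u0+120,::-1],(720,720),interpolation=cv2.INTER_CUBIC)); print('crop origin',u0,v0)
E
python3 chk.py w20
```

```text
29.95 [586.04006996 -39.99225191 210.33103812] 85.14520906363721 [ 1.05882668  0.74487213 -0.55301799] [-0.     0.002 -0.004  0.    -0.001 -0.001]
[array([300.40196078, 226.29411765]), array([346.69483568, 226.86150235])]
bar [582.9 -40.   86. ] to seat from lip598.2 x,y: 0.35 0.31
crop origin 263 184
```

View pics/w20c.png

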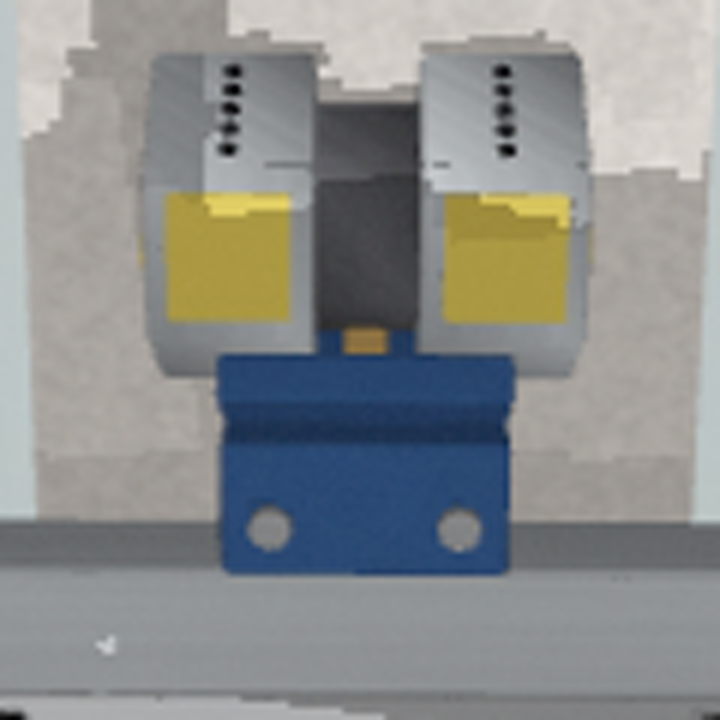

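A push to 18 N moved the fingers only 0.2 mm more, so the bar is hard against the yoke. I'll take one closer look to confirm.

Request:
arm_command([
  [0, 0, 2, 0],
  [0, 0, 5, 0],
  [0.5, 0, 8, 0],
  [1, 0, 9, 0],
  [1, 0, 9, 0],
  [1, 0, 9, 0],
  [1, 0, 9, 0],
  [1, 0, 9, 0],
])

```text
time_s: 30.8
ee_pos: [577.7, -39.4, 122.0]
eef_rot: [0.049, 0.999, -0.0, 0.001]
wrist_force: [0.6, -0.5, 0.3]
width: 1.0
```

```bash
python3 chk.py w21
```

```text
30.8 [577.65173243 -39.43202462 122.00385827] 92.02644605901835 [ 0.56678755 -0.53094018  0.27201317] [ 0.     0.006  0.009 -0.001 -0.     0.001]
[array([292.53112583, 281.85298013]), array([355.85046729, 282.03738318])]
bar [583. -40.  86.] to seat from lip598.2 x,y: 0.25 0.25
crop origin 264 239
```

View pics/w21c.png

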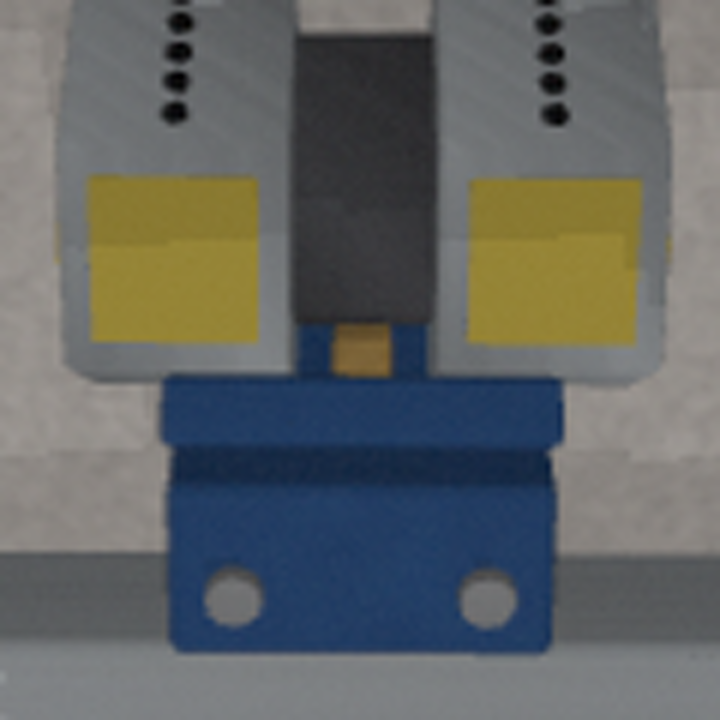

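Run:
```python
from h import *
import json
s=json.load(open('s_w21.json')); c=cam('wrist',s)
a=np.radians(-5.6); ex=np.array([np.cos(a),np.sin(a)]); ey=np.array([-ex[1],ex[0]])
l=(onz(c,264+162/6,239+377/6,81)+onz(c,264+563/6,239+378/6,81))/2
cb=(onz(c,264+0,239+642/6,78)+onz(c,264+120,239+642/6,78))/2
r=(l[:2]-[583.0,-40.0]); print(l.round(1),(r@ex).round(2),(r@ey).round(2), cb.round(1),((cb[:2]-[583,-40])@ex).round(2))
im=ctrl.read_camera('scene'); cv2.imwrite('pics/scene_end.png',im[:,:,::-1]); cv2.imwrite('pics/scene_endc.png',cv2.resize(im[200:350,260:440,::-1],None,fx=4,fy=4,interpolation=cv2.INTER_CUBIC))
im=ctrl.read_camera('top'); cv2.imwrite('pics/top_end.png',im[:,:,::-1])
```

```text
[598.1 -41.3  81. ] 15.14 0.21 [630.1 -44.6  78. ] 47.29
```

View pics/scene_endc.png

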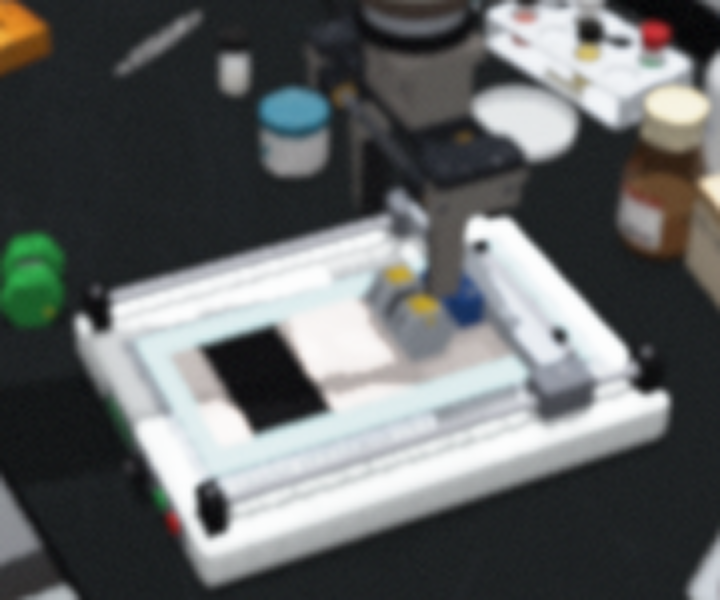

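View pics/top_end.png

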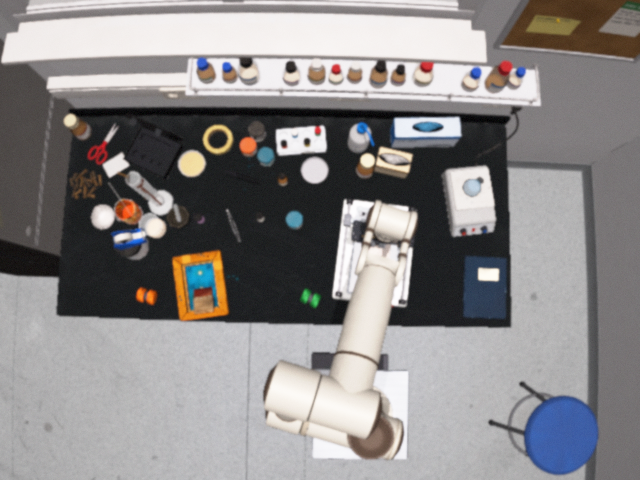

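The close view puts the lip 15.1 mm and the crossbar front 47.3 mm from the bar's centre (home is 15 and 47). The pot (294,219), vial (261,218) and notebook (486,287) are where they were. I'll lift clear and hand in.

Request:
arm_command([
  [0, 0, -2, 0],
  [0, 0, -5, 0],
  [0, 0, -8, 0],
  [0, 0, -9, 0],
  [0, 0, -9, 0],
  [0, 0, -9, 0],
  [0, 0, -9, 0],
  [0, 0, -9, 0],
])

```text
time_s: 31.75
ee_pos: [575.6, -38.9, 208.5]
eef_rot: [0.049, 0.999, 0.0, -0.001]
wrist_force: [-0.2, 0.8, 0.4]
width: 1.0
```

```bash
python3 chk.py w22; python3 -c "
from bench import ctrl
print(ctrl.job_done())"
```

```text
31.75 [575.56862393 -38.90685927 208.54468248] 91.95463406070037 [-0.19303398  0.82436648  0.35602244] [-0.001 -0.003 -0.008 -0.001  0.003  0.001]
[array([300.5, 240.5]), array([346.5, 240.5])]
bar [582.8 -39.9  86. ] to seat from lip598.2 x,y: 0.41 0.23
crop origin 263 198
the job is handed in; nothing more can be done
None
```

The aluminium bar is in the yoke with its yellow flat on top, and I handed the job in at about 32 s. I rolled it two flats toward +x by lightly gripping its ends. I then laid it on the glass about 39 mm short of the yoke, slid it in and let go. Finally I pushed it from behind with the fingers, to about 18 N.

**Last checks:**
- **Seating:** the closest view put the yoke lip 15.1 mm and the crossbar front 47.3 mm from the bar's centre; fully home is 15 and 47. It was about 0.2 mm off to the side, with the brass key in the groove.
- **Disagreement:** before the finger push, the bar measured about 0.8 mm short. The higher final view, where one pixel is about 0.8 mm, still read 0.4 mm short. The last 5 N of the push moved the fingers only 0.2 mm, so I took the bar as home.
- **Other items:** the ink pot, vial and notebook look unmoved in the top picture. The gripper is open and clear of everything.

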